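Hold the inspection torch at a slant on a machined disc

ROBOT

A 6-joint arm with a two-finger parallel gripper is mounted at the origin on the work surface. World frame = base frame: x ahead of the robot, y to its left, z up, the work surface at z = 0. Lengths are in m, angles in rad, forces in N, time in s.
With the tool pointing down it reaches from about 0.3 to 0.775 m from the base axis. Payload 14.6 kg.
Tool frame: the origin (TCP) lies midway between the tips of the shut fingers; the grasp point (between the pads) lies 19 mm behind it (tcp_to_grasp is the distance from the TCP to the grasp point, in m); z points along the fingers, y is the line along which they close (so a half turn about z gives the same grasp; the last joint's range is limited). The gripper opens to 94 mm and grips with 3 to 60 N. Pads are 16 mm wide; open, the fingers measure 119 mm over their backs; the gripper's body (75 mm by 177 mm) begins 78 mm behind the grasp point.
Start: joints at [-1.374, 0.3, 1.521, -0, 1.321, -0.067], TCP at [0.143, -0.531, 0.205] pointing down, gripper open.
Joint ranges: [-3.03, 3.03], [-0.79, 2.21], [0.23, 2.52], [-1.04, 4.18], [0, 3.07], [-2.55, 2.55]. Speed limits (rad/s): [2.22, 2.22, 2.57, 3.14, 3.14, 3.14].

INTERFACE

Orientations are given as [roll, pitch, yaw] about the fixed x, y, z axes, in that order (R = Rz(yaw) Ry(pitch) Rx(roll)).
In Python, from station import * gives the robot as it stands.
- The arm moves only by the tool send_rows, never from a script. Its argument "motion" is a list of rows, each a list of 3 entries, a list of its own where there are three numbers: the shift along the tool's x, y, z in units of 0.03 m (1.0 is 0.03 m), then the turn, a rotation vector about the tool's x, y, z in units of 0.12 rad (1.0 is 0.12 rad), then the opening, from -1 (shut) to 1 (fully open). In form: [[[x, y, z], [rx, ry, rz], grip], ...]. A call has 1 to 12 rows; each row shifts and turns the commanded pose from where the row before left it, along the tool's axes as they then stand; what a row does not reach is not made up. A row lasts 1/10 s, in which the tool goes at most 50 mm and 8.59 degrees, less where a joint would pass 70% of its speed; a pose out of reach is approached as far as the arm can. A call with a number of a shift or a turn outside -1 to 1 is refused whole. A call with a gripper value outside its range is refused whole. The fingers move at their own pace and stop on an object; "squeeze" is the grip in N (left out, the last holds). Time passes only in rows, so rows that do not move let the fingers close. It gives the time, the measured TCP pose, the force, the opening and the grip force at its end, in the units of the state.
- get_obs(): the state, without advancing time (a new reading comes with each control period).
- camera(name): name is "scene" or "top" or "wrist"; returns a dict with "pixels" (400x640x3 uint8, red, green, blue), "depth" (400x640 float32, m along the optical axis (not along the pixel's ray), 0 where there is no reading), "fx", "fy", "cx", "cy" (pixels), "rvec" (rotation vector, rad) and "tvec" (3), from world to camera coordinates, as OpenCV has them. Camera axes: x right, y down, z forward; pixel columns grow to the right and rows downward; lengths in m; the calibration is good to about 2 mm. A picture is of the moment at which its call begins.
- hand_in(): hands the job in; it is judged then, once.
The state is a dict: "time_s": time; "qpos": joint angles; "joint_vel": joint speeds; "tau": joint torques, N m; "ee_pos": TCP position; "eef_rot": TCP orientation; "force": force on the tool from outside, world axes, zero at the start; "moment": the same for the moment, N m; "grip_width": finger opening in m; "grip_force": force on a finger pad.
Only numpy, scipy, OpenCV 4.12 (cv2) and the standard library are available. Lean on these libraries where they do the work, as an engineer would, in place of code of your own. Each camera call takes 0.05 s, during which the arm holds its last target. There are 200 camera calls.

TASK

Draw the blue inspection torch up out of its rack, turn it to a slant of about 45 degrees and keep it raised so that it points in through the open front of the black light screen, straight at the middle of the steel disc, with the lens about 8 cm from the disc. Touch neither the screen nor the disc and leave everything else where it is; finish while holding the torch still in that pose.

Things in the scene. Friction and masses are not known exactly. Their poses are not given: they have to be found in the camera images.
- torch_blue: Round torch, blue body, 160 mm long, standing lens down in any socket. Origin: centre of the lens face (lower end); z runs from lens to tail, so it shines along -z. From the lens: black head 36 mm wide to 36 mm, metal neck 30 wide to 42, blue body 26 wide from 42 to 142 (grip here), black tail cap 27 wide to 160, with a blue spot. 0.13-0.21 kg, balanced 76 mm from the lens.
- torch_blue_tail (a point): Centre of the blue torch's tail end, 160 mm from its lens.
- torch_orange: Identical torch with an orange body, origin and axes alike; stays in its socket.
- torch_white: Identical torch with a white body, origin and axes alike; stays in its socket.
- rack: Fixed grey rack block, 80 (x) by 250 (y) by 50 mm high, origin at the centre of its underside. Three round sockets 40 mm in diameter and 42 mm deep, in a row along its y axis 80 mm apart (the middle one at the centre); their floors are 8 mm above the table, so the torches' tails stand 168 mm above the table.
- screen: Fixed black light screen, a tray with three upright walls: floor 150 by 150 mm and 6 mm thick, walls 5 mm thick rising to 66 mm above the table on its +x, +y and -y sides; open on top and at its -x side, its front, which is turned more to the right (-y) than to the robot. Origin at the centre of the underside.
- disc: Bright machined steel disc, 50 mm diameter, 8 mm thick, 0.12 kg, loose on the screen's floor near its middle. Origin at the centre of its underside.
- disc_top (a point): Centre of the disc's upper face, 14 mm above the table: the point to aim at.
- beaker: Clear beaker, 70 mm diameter, 90 mm high, standing beyond the work area; origin at the centre of its underside.
- bottle: White bottle with a blue cap, 60 mm diameter, 140 mm high; origin at the centre of its underside.
- jar: Amber jar, 60 mm diameter, 70 mm high; origin at the centre of its underside.
- brush: Hand brush lying at the robot's right, under 40 mm high; origin under its middle.
- spare_tray: Blue tray 130 by 100 by 25 mm with two spare steel discs (40 mm diameter), at the robot's left; origin at the centre of its underside.

How it is judged:
On the way:
1. the blue torch is held by the fingers and drawn clear of its socket (z of torch_blue in the frame of rack above 0.06 m and contact force between the fingers and torch_blue above 1 N), for 0.1 s.
At the end, for the whole second after the job is handed in: Fingers alone hold the blue torch still, leaning 33-57 deg, tail out over the screen's open front (80+ mm ahead of its centre, within 110 mm of its centre line), lens 35+ mm up and 55-110 mm from the disc, aimed within 18 mm of its middle; disc within 10 mm, others within 25 mm of their starts (x of disc_top in the frame of torch_blue between -0.018 and 0.018 m and y of disc_top in the frame of torch_blue between -0.018 and 0.018 m and z of disc_top in the frame of torch_blue between -0.11 and -0.055 m and angle between torch_blue's own z axis and vertical between 0.58 and 1 rad and x of torch_blue_tail in the frame of screen below -0.08 m and y of torch_blue_tail in the frame of screen between -0.11 and 0.11 m and contact force between the fingers and torch_blue above 2 N and height (world z) of torch_blue above 0.035 m and contact force between torch_blue and screen below 0.2 N and contact force between torch_blue and disc below 0.2 N and contact force between torch_blue and rack below 0.2 N and linear speed of torch_blue below 0.03 m/s and distance of disc from where it was at the start of the episode below 0.01 m and distance of each of torch_orange, torch_white, beaker, bottle, jar, brush, spare_tray from where it was at the start of the episode below 0.025 m); the arm keeps its last pose, push and grip.
It fails at once if the torch or the robot presses on the screen (over 3 N) (contact force between any of torch_blue, the arm, the fingers and screen above 3 N).
It fails at once if the torch or the robot touches the disc (over 1 N) (contact force between any of torch_blue, the arm, the fingers and disc above 1 N).
It fails at once if another torch or any bystander is moved over 25 mm (distance of any of torch_orange, torch_white, beaker, bottle, jar, brush, spare_tray from where it was at the start of the episode above 0.025 m).
It also fails if it takes over 37 s, if anything falls off the work surface, if the arm or the gripper's body presses on something with over 40 N, if the wrist force passes 120 N, or if a joint passes its speed limit or range.

## Working session

There is one attempt and no reset: what is moved stays moved. The work goes in short steps, Python scripts to look and compute and a tool call to move; the robot and the scene stay as the last step left them, time stands still between calls to the robot, and variables do not carry over. Pictures are saved under pics/ and viewed, at most 10 in all, crops included, and the job is handed in when it is done.

Besides the shell and the picture viewer there is one more tool, called after ">>>" as a command line: name --argument value ..., lists and objects as JSON in quotes. send_rows: Moves the arm, as the interface text tells. Its arguments: {"type":"object","properties":{"motion":{"type":"array"},"squeeze":{"type":"number"}},"required":["motion"]}

```bash
mkdir -p pics; ls; cat > h.py <<'E'
from station import *
import numpy as np, cv2
from scipy.spatial.transform import Rotation as R
def cloud(c):
    d=c["depth"]; v,u=np.mgrid[0:400,0:640]
    P=np.stack([(u-c["cx"])/c["fx"]*d,(v-c["cy"])/c["fy"]*d,d],-1)
    Rm=R.from_rotvec(np.ravel(c["rvec"])).as_matrix()
    W=(P-np.ravel(c["tvec"]))@Rm
    W[d==0]=np.nan
    return W
def save(c,n): cv2.imwrite("pics/"+n,c["pixels"][:,:,::-1])
E
python3 - <<'E'
from h import *
o=get_obs();print({k:np.round(v,3).tolist() for k,v in o.items()})
for n in("scene","top"):
    c=camera(n);save(c,n+".png");np.savez(n+".npz",**c)
    print(n,c["fx"],c["cx"],c["cy"],c["rvec"],c["tvec"])
E
```

```text
pics
{'time_s': 0.0, 'qpos': [-1.374, 0.3, 1.522, 0.0, 1.321, -0.067], 'joint_vel': [-0.0, 0.001, 0.001, -0.0, 0.001, -0.0], 'tau': [-0.001, -53.182, -35.274, 0.071, 0.024, -0.0], 'ee_pos': [0.143, -0.531, 0.205], 'eef_rot': [-3.14, -0.0, 0.264], 'force': [0.705, -0.085, 0.392], 'moment': [0.037, 0.04, 0.001], 'grip_force': 0.0, 'grip_width': 0.094}
scene 380.9850175498199 316.63115237065216 195.03799147489175 [ 2.3094322   0.80175619 -0.32941983] [-0.4508423  -0.21425889  1.44773295]
top 452.02294467134607 320.1918827712792 190.76750269407134 [ 2.16121928 -2.15846964  0.18199918] [-0.02329251  0.59727679  1.43827034]
```

View pics/top.png

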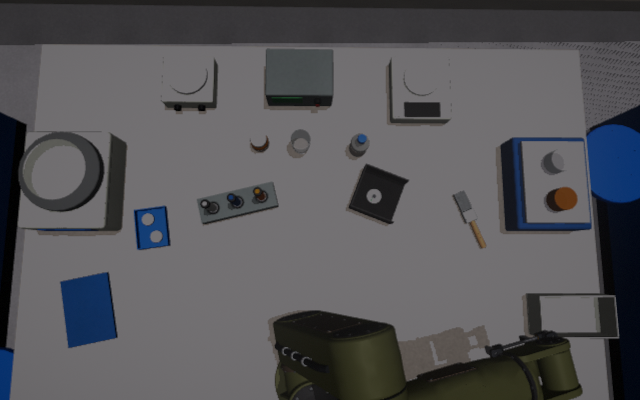

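View pics/scene.png

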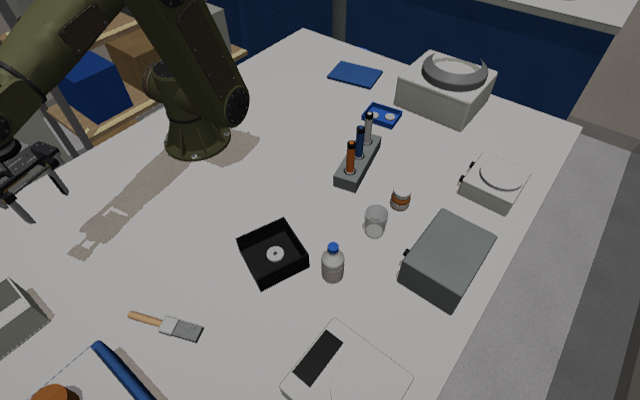

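The top view shows the blue torch in the middle socket near (235,200), the disc at (374,197), and the screen corners near (367,166), (407,181), (392,222) and (350,206). The scene view shows the torch at (361,135) and the disc at (275,254). Next I'll measure from both depth images.

```bash
python3 - <<'E'
from h import *
for n in("top","scene"):
    c=dict(np.load(n+".npz"));W=cloud(c);p=c["pixels"].astype(int)
    hsv=cv2.cvtColor(c["pixels"],cv2.COLOR_RGB2HSV).astype(int)
    z=W[...,2];x=W[...,0];y=W[...,1]
    u0,v0=(235,200) if n=="top" else (361,135)
    v,u=np.mgrid[0:400,0:640]
    near=(abs(u-u0)<28)&(abs(v-v0)<32)
    m=near&(hsv[...,0]>95)&(hsv[...,0]<125)&(hsv[...,1]>110)&(z>.05)
    q=W[m];print(n,"blue torch",m.sum(),np.nanmedian(q,0),np.nanmin(q,0),np.nanmax(q,0))
    for name,(a,b) in dict(top=dict(b=(235,200),o=(260,193),w=(208,205)),scene=dict(b=(361,135),o=(351,160),w=(369,125))).get(n).items():
        k=(abs(u-a)<14)&(abs(v-b)<22)&(z>.15)&(z<.19);print(name,k.sum(),np.median(W[k],0) if k.any() else 0)
    k=near|((abs(u-u0)<50)&(abs(v-v0)<50)); k&=(abs(z-.05)<.004)
    r=cv2.minAreaRect(W[k][:,:2].astype(np.float32)*1000);print("rack top",k.sum(),np.median(z[k]),r)
    u0,v0=(378,194) if n=="top" else (272,254)
    s=(abs(u-u0)<45)&(abs(v-v0)<45)
    k=s&(z>.058)&(z<.072)&(p.sum(-1)<120);r=cv2.minAreaRect(W[k][:,:2].astype(np.float32)*1000)
    print("wall rim",k.sum(),np.median(z[k]),r,cv2.boxPoints(r).tolist())
    k=(abs(u-(374 if n=="top" else 275))<16)&(abs(v-(197 if n=="top" else 254))<16)&(p.sum(-1)>200)&(z<.03)
    print("disc",k.sum(),np.median(W[k],0),(np.nanmax(W[k],0)+np.nanmin(W[k],0))/2,np.ptp(W[k],axis=0))
    k=s&(z<.012)&(z>-.0)&(p.sum(-1)<100);r=cv2.minAreaRect(W[k][:,:2].astype(np.float32)*1000)
    print("floor",k.sum(),r,cv2.boxPoints(r).tolist())
    for nm,(a,b) in (dict(bottle=(360,145),brush=(470,220)) if n=="top" else dict(bottle=(333,262),brush=(165,325))).items(): print(nm,W[b,a])
    big=cv2.resize(c["pixels"][v0-50:v0+50,u0-60:u0+60,::-1],None,fx=4,fy=4,interpolation=2);cv2.imwrite(f"pics/{n}_scr.png",np.clip(big*2.0,0,255).astype('uint8'))
E
```

```text
top blue torch 54 [0.55534288 0.24299154 0.14028522] [0.54772535 0.23326256 0.05990616] [0.56596442 0.2557102  0.17479148]
b 71 [0.55978787 0.24581366 0.16761741]
o 67 [0.57814816 0.16880597 0.16791806]
w 75 [0.54149881 0.32273466 0.16740464]
rack top 1149 0.04942308237215559 ((560.3997192382812, 246.50157165527344), (80.84014129638672, 250.34286499023438), 13.5908842086792)
wall rim 175 0.0650786187444093 ((588.181884765625, -211.0612030029297), (146.02438354492188, 147.3992919921875), 68.97869110107422) [[493.1965637207031, -252.77703857421875], [630.7860717773438, -305.6513977050781], [683.167236328125, -169.34536743164062], [545.5776977539062, -116.47100830078125]]
disc 172 [ 0.5847501  -0.20293011  0.0139365 ] [ 0.58469378 -0.2024755   0.01282146] [0.04752816 0.04996144 0.01723661]
floor 1307 ((587.22265625, -215.29434204101562), (140.32948303222656, 146.90338134765625), 68.7998275756836) [[493.3684387207031, -254.1483917236328], [630.3298950195312, -307.27264404296875], [681.076904296875, -176.44029235839844], [544.1154174804688, -123.3160400390625]]
bottle [ 0.73554543 -0.1476
[... 531 characters left out ...]
076172, 152.29087829589844), 68.42095947265625) [[493.13299560546875, -255.44894409179688], [634.7499389648438, -311.45916748046875], [689.9364624023438, -171.9248046875], [548.3195190429688, -115.91458129882812]]
disc 222 [ 0.58707678 -0.20207699  0.01358419] [ 0.58462139 -0.19975761  0.01100145] [0.05531664 0.05586049 0.01468199]
floor 1396 ((591.7490234375, -214.64767456054688), (143.29061889648438, 150.80865478515625), 69.13689422607422) [[495.77313232421875, -254.74127197265625], [636.6939086914062, -308.44970703125], [687.7249145507812, -174.5540771484375], [546.8041381835938, -120.84564208984375]]
bottle [ 0.76617713 -0.16557702  0.09948192]
brush [ 0.51807434 -0.52648669  0.01928822]
```

View pics/top_scr.png

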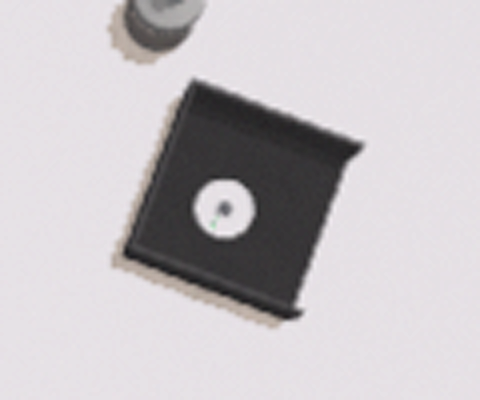

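The measurements hold together. The rack, torch tails (168 mm), wall rims (65 mm) and disc (14 mm) match the stated sizes in both views. The open front is the right-hand side, with outward direction about (-0.36, -0.93). I'll move above the rack now.

>>> send_rows --motion '[[[0.84,-0.89,-0.26],[0,0,0],1],[[0.84,-0.89,-0.26],[0,0,0],1],[[0.84,-0.89,-0.26],[0,0,0],1],[[0.84,-0.89,-0.26],[0,0,0],1],[[0.84,-0.89,-0.26],[0,0,0],1],[[0.84,-0.89,-0.26],[0,0,0],1],[[0.84,-0.89,-0.26],[0,0,0],1],[[0.84,-0.89,-0.26],[0,0,0],1],[[0.84,-0.89,-0.26],[0,0,0],1],[[0.84,-0.89,-0.26],[0,0,0],1],[[0.84,-0.89,-0.26],[0,0,0],1],[[0.84,-0.89,-0.26],[0,0,0],1]]'

```text
time_s: 1.3
ee_pos: [0.3521, -0.1413, 0.2993]
eef_rot: [3.142, -0.0, 0.264]
force: [0.0, -0.7, -0.2]
grip_width: 0.0939
grip_force: 0.0
```

```bash
python3 -c "
from h import *
import json;o=get_obs();print(json.dumps({k:np.round(o[k],4).tolist() for k in('time_s','qpos','ee_pos','eef_rot')}))" | tee -a log.txt
```

```text
{"time_s": 1.3, "qpos": [-0.4783, -0.1567, 1.7933, 0.0, 1.505, 0.8288], "ee_pos": [0.3521, -0.1413, 0.2993], "eef_rot": [3.1416, -0.0, 0.2637]}
```

>>> send_rows --motion '[[[0.84,-0.89,0],[0,0,0],1],[[0.84,-0.89,0],[0,0,0],1],[[0.84,-0.89,0],[0,0,0],1],[[0.84,-0.89,0],[0,0,0],1],[[0.84,-0.89,0],[0,0,0],1],[[0.84,-0.89,0],[0,0,0],1],[[0.84,-0.89,0],[0,0,0],1],[[0.84,-0.89,0],[0,0,0],1],[[0.84,-0.89,0],[0,0,0],1],[[0.84,-0.89,0],[0,0,0],1],[[0.84,-0.89,0],[0,0,0],1],[[0.84,-0.89,0],[0,0,0],1]]'

```text
time_s: 2.5
ee_pos: [0.5606, 0.2468, 0.2986]
eef_rot: [3.142, 0.001, 0.264]
force: [-0.0, -0.6, 1.0]
grip_width: 0.0939
grip_force: 0.0
```

>>> send_rows --motion '[[[0,0,0],[0,0,-1],1],[[0,0,0],[0,0,-1],1],[[0,0,0],[0,0,-1],1],[[0,0,0],[0,0,-1],1],[[0,0,0],[0,0,-1],1],[[0,0,0],[0,0,-1],1],[[0,0,0],[0,0,-1],1],[[0,0,0],[0,0,-1],1],[[0,0,0],[0,0,-1],1],[[0,0,0],[0,0,-1],1],[[0,0,0],[0,0,-1],1],[[0,0,0],[0,0,-1],1]]'

```text
time_s: 3.7
ee_pos: [0.5601, 0.2453, 0.2986]
eef_rot: [-3.141, 0.0, 1.709]
force: [-0.3, -0.1, -0.0]
grip_width: 0.094
grip_force: 0.0
```

```bash
python3 -c "
from h import *
import json;o=get_obs();print(json.dumps({k:np.round(o[k],4).tolist() for k in('time_s','qpos','ee_pos','eef_rot')}))
c=camera('wrist');save(c,'w1.png');np.savez('w1.npz',**c)
W=cloud(c);z=W[...,2];k=(z>.155)&(z<.18);n,l,s,_=cv2.connectedComponentsWithStats(k.astype('uint8'))
for i in range(1,n):
  if s[i,4]>80: q=W[l==i];print(s[i],np.median(q,0),(q.min(0)+q.max(0))/2,np.ptp(q,axis=0))
" | tee -a log.txt
```

```text
{"time_s": 3.7, "qpos": [0.3529, 0.3953, 1.1812, -0.0, 1.5659, 0.215], "ee_pos": [0.5601, 0.2453, 0.2986], "eef_rot": [-3.1408, 0.0002, 1.7087]}
[304  92  28  29 612] [0.54175705 0.32903517 0.16915568] [0.54157574 0.32884263 0.16894269] [0.02633106 0.02620395 0.00649639]
[313 172  26  27 544] [0.56015109 0.25292386 0.16894391] [0.56017975 0.25168176 0.16373008] [0.02643015 0.02615607 0.0169538 ]
[321 241  24  26 509] [0.57838211 0.1768451  0.16870499] [0.57884659 0.17410315 0.16370231] [0.02630303 0.02602671 0.01732558]
```

View pics/w1.png

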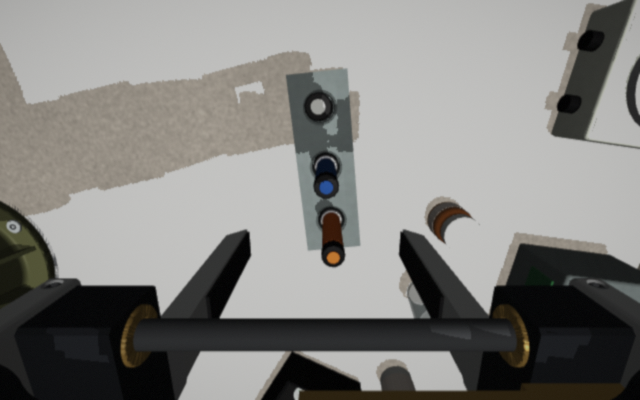

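The wrist view shows the blue tail spot at (326,187), between the orange (333,255) and white (318,105) tails. Its y values are 6–7 mm off the top view's, so I'll recheck with the arm settled and compare all three cameras.

>>> send_rows --motion '[[[0,0,0],[0,0,-0.76],1],[[0,0,0],[0,0,0],1],[[0,0,0],[0,0,0],1]]'

```text
time_s: 4.05
ee_pos: [0.5602, 0.2453, 0.2988]
eef_rot: [-3.141, 0.0, 1.791]
force: [-0.1, -0.1, -0.2]
grip_width: 0.0941
grip_force: 0.0
```

```bash
cat >> h.py <<'E'
def tails(c,lo=.155,hi=.18):
    W=cloud(c);z=W[...,2];k=(z>lo)&(z<hi)&(abs(W[...,0]-.56)<.07)&(abs(W[...,1]-.246)<.13)
    n,l,s,_=cv2.connectedComponentsWithStats(k.astype('uint8'))
    for i in range(1,n):
        if s[i,4]>15: q=W[l==i];print(s[i,4],np.median(q,0).round(4),((q.min(0)+q.max(0))/2).round(4),np.ptp(q,axis=0).round(4))
E
python3 -c "
from h import *
import json;o=get_obs();print(json.dumps({k:np.round(o[k],4).tolist() for k in('time_s','qpos','ee_pos','eef_rot')}))
c=camera('wrist');np.savez('w2.npz',**c);print('wrist');tails(c,.163)
W=cloud(c);z=W[...,2];k=(abs(z-.05)<.003)&(abs(W[...,0]-.56)<.09)&(abs(W[...,1]-.246)<.16);print(cv2.minAreaRect(W[k][:,:2].astype(np.float32)))
for n in ('top','scene'):
  print(n);c=dict(np.load(n+'.npz'));tails(c,.163)
  W=cloud(c);z=W[...,2];k=(abs(z-.05)<.003)&(abs(W[...,0]-.56)<.09)&(abs(W[...,1]-.246)<.16);print(cv2.minAreaRect(W[k][:,:2].astype(np.float32)))
" | tee -a log.txt
```

```text
{"time_s": 4.05, "qpos": [0.3529, 0.3951, 1.181, 0.0, 1.566, 0.1325], "ee_pos": [0.5602, 0.2453, 0.2988], "eef_rot": [-3.1412, 0.0, 1.7912]}
wrist
611 [0.5417 0.3291 0.1692] [0.5416 0.329  0.1692] [0.0259 0.026  0.0063]
512 [0.5601 0.2524 0.1689] [0.5604 0.2516 0.1677] [0.0263 0.0261 0.0087]
436 [0.5788 0.1755 0.1689] [0.5791 0.1741 0.1676] [0.026  0.0265 0.009 ]
((0.5604522228240967, 0.2513074278831482), (0.08015840500593185, 0.2502714991569519), 13.543992042541504)
top
59 [0.5783 0.1688 0.1686] [0.578  0.1695 0.1698] [0.025  0.0243 0.0124]
63 [0.5598 0.2459 0.1683] [0.56   0.2463 0.1691] [0.0248 0.0242 0.0114]
64 [0.5415 0.3231 0.1678] [0.5418 0.3239 0.1685] [0.0242 0.0262 0.0103]
((0.5602545142173767, 0.2463259994983673), (0.08066872507333755, 0.2500564157962799), 13.829319953918457)
scene
37 [0.5453 0.3215 0.1676] [0.5437 0.3235 0.1672] [0.0244 0.0277 0.0078]
42 [0.5636 0.2447 0.1672] [0.5635 0.2461 0.1668] [0.0229 0.0289 0.0069]
47 [0.5831 0.1664 0.1674] [0.5813 0.1672 0.1671] [0.025  0.0252 0.0082]
((0.5622947216033936, 0.2457725703716278), (0.08138343691825867, 0.25480595231056213), 13.347037315368652)
```

Top and scene agree to within 3 mm, so the wrist calibration is the outlier, by about 5 mm along the row. That lies along the pads and is harmless for the grasp. I'll go down and grip.

>>> send_rows --motion '[[[0.08,0,1],[0,0,0],1],[[0,0,1],[0,0,0],1],[[0,0,1],[0,0,0],1],[[0,0,1],[0,0,0],1],[[0,0,1],[0,0,0],1],[[0,0,1],[0,0,0],1],[[0,0,0.95],[0,0,0],1],[[0,0,0],[0,0,0],1]]'

```text
time_s: 4.9
ee_pos: [0.5579, 0.247, 0.0868]
eef_rot: [-3.135, 0.001, 1.793]
force: [-0.5, 0.4, -0.2]
grip_width: 0.0941
grip_force: 0.0
```

>>> send_rows --motion '[[[0,0,0],[0,0,0],-1],[[0,0,0],[0,0,0],-1],[[0,0,0],[0,0,0],-1],[[0,0,0],[0,0,0],-1],[[0,0,0],[0,0,0],-1],[[0,0,0],[0,0,0],-1],[[0,0,0],[0,0,0],-1],[[0,0,0],[0,0,0],-1],[[0,0,0],[0,0,0],-1],[[0,0,0],[0,0,0],-1]]' --squeeze 40

```text
time_s: 5.9
ee_pos: [0.5596, 0.2477, 0.0904]
eef_rot: [-3.141, 0.0, 1.795]
force: [-0.1, -0.4, -0.3]
grip_width: 0.0262
grip_force: 40.0
```

Gripped at 26.2 mm with 40 N. Now I'll lift straight up.

>>> send_rows --motion '[[[0,0,-0.6],[0,0,0],-1],[[0,0,-1],[0,0,0],-1],[[0,0,-1],[0,0,0],-1],[[0,0,-1],[0,0,0],-1],[[0,0,-1],[0,0,0],-1],[[0,0,-1],[0,0,0],-1],[[0,0,-1],[0,0,0],-1],[[0,0,-0.6],[0,0,0],-1],[[0,0,0],[0,0,0],-1]]'

```text
time_s: 6.8
ee_pos: [0.5602, 0.2479, 0.309]
eef_rot: [3.138, -0.001, 1.795]
force: [0.2, 0.5, -0.9]
grip_width: 0.0259
grip_force: 40.0
```

```bash
cat > kin.py <<'E'
from h import *
from scipy.optimize import least_squares
D=np.array([.586,-.202,.014])
def Rot(q): return (R.from_euler('z',q[0])*R.from_euler('y',q[1]+q[2])*R.from_euler('z',q[3])*R.from_euler('y',q[4])*R.from_euler('z',q[5]+np.pi/2))
def fk(q,p):
    r0,h,L1,L2,e,lat,t=p; s=q[1]+q[2]
    w=np.array([r0+L1*np.sin(q[1])+L2*np.sin(s)+e*np.cos(s),lat,h+L1*np.cos(q[1])+L2*np.cos(s)-e*np.sin(s)])
    return R.from_euler('z',q[0]).apply(w)+Rot(q).apply([0,0,t])
E
python3 - <<'E'
from kin import *
import json
o=get_obs();now=(np.array(o['qpos']),np.array(o['ee_pos']));print(o['time_s'],now,o['grip_width'],o['force'])
data=[(np.array([-1.374,.3,1.5215,0,1.321,-.067]),np.array([.143,-.531,.205])),now]
for l in open('log.txt'):
    if l[0]=='{': j=json.loads(l);data.append((np.array(j['qpos']),np.array(j['ee_pos'])))
f=lambda p:np.r_[np.concatenate([fk(q,p)-x for q,x in data]),1e-4*(p-p0)]
p0=np.array([0,.35,.4,.4,0,.03,.25]);S=least_squares(f,p0);p=S.x;print(p.round(3),np.abs(f(p)[:-7]).max());np.save('p.npy',p)
a=np.array([-.363*.707,-.932*.707,.707]);a/=np.linalg.norm(a)
T=D+.1624*a
for az in(0,.3,-.3):
  b=R.from_euler('z',az).apply(a);T=D+.1624*b
  for sgn in(1,-1):
    def g(q): return np.r_[fk(q*[1,1,1,sgn,1,1],p)-T,.3*(Rot(q*[1,1,1,sgn,1,1]).apply([0,0,1])+b),.0005*(q[5])]
    lo=[-3,-.75,.25,-1,0.02,-2.5];hi=[3,2.2,2.5,4.1,3,2.5]
    s=least_squares(g,[-.8,.3,1.4,.0,1.5,0],bounds=(lo,hi));q=s.x*[1,1,1,sgn,1,1];print(az,sgn,s.x.round(3),np.linalg.norm(s.fun),Rot(q).as_euler('xyz').round(3),T.round(3))
E
```

```text
6.8 (array([3.56843646e-01, 3.92475015e-01, 1.16184999e+00, 3.14053956e-06,
       1.58318454e+00, 1.32665541e-01]), array([0.56015934, 0.24789097, 0.30898945])) 0.025938183275920387 [ 0.19998108  0.47264063 -0.91680347]
[-0.001  0.224  0.424  0.448  0.04   0.037  0.275] 0.00014310704412079378
0 1 [-0.856  0.74   1.24   0.676  1.592 -0.   ] 1.1382013252937129e-09 [-2.613 -0.612  0.406] [ 0.544 -0.309  0.129]
0 -1 [-0.856  0.74   1.24  -0.676  1.592  0.   ] 2.5180438208683075e-11 [-2.613 -0.612  0.406] [ 0.544 -0.309  0.129]
0.3 1 [-0.784  0.925  0.913  0.587  1.833 -0.   ] 2.038990944537186e-11 [-2.562 -0.564  0.613] [ 0.578 -0.317  0.129]
0.3 -1 [-0.784  0.925  0.913 -0.587  1.833  0.   ] 7.024720410661963e-12 [-2.562 -0.564  0.613] [ 0.578 -0.317  0.129]
-0.3 1 [-0.908  0.562  1.537  0.781  1.356  0.   ] 1.6191554045412416e-11 [-2.669 -0.653  0.2  ] [ 0.515 -0.292  0.129]
-0.3 -1 [-0.908  0.562  1.537 -0.781  1.356 -0.   ] 2.936039078429764e-08 [-2.669 -0.653  0.2  ] [ 0.515 -0.292  0.129]
```

The kinematic model fits to 0.14 mm and the target pose is reachable. I'll carry the torch over high and work out the tilt rotation.

>>> send_rows --motion '[[[-0.5,-0.13,0],[0,0,0],-1],[[-0.95,-0.25,0],[0,0,0],-1],[[-0.95,-0.25,0],[0,0,0],-1],[[-0.95,-0.25,0],[0,0,0],-1],[[-0.95,-0.25,0],[0,0,0],-1],[[-0.95,-0.25,0],[0,0,0],-1],[[-0.95,-0.25,0],[0,0,0],-1],[[-0.95,-0.25,0],[0,0,0],-1],[[-0.95,-0.25,0],[0,0,0],-1],[[-0.95,-0.25,0],[0,0,0],-1]]'

```text
time_s: 7.8
ee_pos: [0.5494, -0.0348, 0.3047]
eef_rot: [-3.139, -0.001, 1.795]
force: [0.5, -0.0, -1.9]
grip_width: 0.026
grip_force: 40.0
```

>>> send_rows --motion '[[[-0.95,-0.25,0],[0,0,0],-1],[[-0.95,-0.25,0],[0,0,0],-1],[[-0.95,-0.25,0],[0,0,0],-1],[[-0.95,-0.25,0],[0,0,0],-1],[[-0.95,-0.25,0],[0,0,0],-1],[[-0.95,-0.25,0],[0,0,0],-1],[[-0.95,-0.25,0],[0,0,0],-1],[[-0.95,-0.25,0],[0,0,0],-1],[[-0.95,-0.25,0],[0,0,0],-1],[[-0.5,-0.13,0],[0,0,0],-1],[[0,0,0],[0,0,0],-1]]'

```text
time_s: 8.9
ee_pos: [0.5402, -0.3151, 0.3049]
eef_rot: [-3.14, -0.002, 1.793]
force: [0.2, 1.1, -1.8]
grip_width: 0.0258
grip_force: 40.0
```

```bash
cat > go.py <<'E'
from kin import *
p=np.load('p.npy')
o=get_obs();q=np.array(o['qpos']);x=np.array(o['ee_pos']);Rn=R.from_euler('xyz',o['eef_rot'])
print(o['time_s'],q.round(3),x.round(4),np.round(o['eef_rot'],3),o['grip_width'])
Rt=R.from_euler('xyz',[-2.613,-.612,.406]);T=np.array([.544,-.309,.129])
rv=(Rn.inv()*Rt).as_rotvec();print('turn units',(rv/.12).round(2),'after-turn shift units',(Rt.inv().apply(T-x)/.03).round(2),'world',(T-x).round(4))
for k in np.linspace(0,1,6):
    Rk=Rn*R.from_rotvec(rv*k)
    s=least_squares(lambda v:np.r_[fk(v,p)-x,.3*(Rot(v)*Rk.inv()).as_rotvec()],q if k==0 else s.x);print(s.x.round(2),s.cost<1e-5)
E
python3 go.py
```

```text
8.9 [-0.586  0.43   1.12  -0.     1.594 -0.808] [ 0.5402 -0.3151  0.3049] [-3.140e+00 -2.000e-03  1.793e+00] 0.025757228950765716
turn units [0.08 6.95 9.57] after-turn shift units [-3.21  2.36  4.31] world [ 0.0038  0.0061 -0.1759]
[-0.59  0.43  1.12 -0.    1.59 -0.81] True
[-0.64  0.5   1.02  0.12  1.73 -0.62] True
[-0.7   0.56  0.96  0.26  1.83 -0.41] True
[-0.75  0.6   0.95  0.41  1.88 -0.2 ] True
[-0.81  0.61  0.98  0.56  1.89  0.01] True
[-0.87  0.6   1.05  0.71  1.85  0.2 ] True
```

>>> send_rows --motion '[[[0,0,0],[0.01,0.58,0.8],-1],[[0,0,0],[0.01,0.58,0.8],-1],[[0,0,0],[0.01,0.58,0.8],-1],[[0,0,0],[0.01,0.58,0.8],-1],[[0,0,0],[0.01,0.58,0.8],-1],[[0,0,0],[0.01,0.58,0.8],-1],[[0,0,0],[0.01,0.58,0.8],-1],[[0,0,0],[0.01,0.58,0.8],-1],[[0,0,0],[0.01,0.58,0.8],-1],[[0,0,0],[0.01,0.58,0.8],-1],[[0,0,0],[0.01,0.58,0.8],-1],[[0,0,0],[0,0.57,0.77],-1]]'

```text
time_s: 10.1
ee_pos: [0.5414, -0.3123, 0.3061]
eef_rot: [-2.609, -0.611, 0.403]
force: [0.0, -0.2, -1.0]
grip_width: 0.0259
grip_force: 40.0
```

>>> send_rows --motion '[[[0,0,0],[0,0,0],-1],[[0,0,0],[0,0,0],-1]]'

```text
time_s: 10.3
ee_pos: [0.5412, -0.3128, 0.3066]
eef_rot: [-2.616, -0.611, 0.414]
force: [0.5, -0.6, -0.9]
grip_width: 0.026
grip_force: 40.0
```

```bash
python3 go.py|head -2; python3 - <<'E'
from kin import *
o=get_obs();Rn=R.from_euler('xyz',o['eef_rot']);x=np.array(o['ee_pos'])
print('expected tail',x-Rn.apply([0,0,.0776]),'lens',x+Rn.apply([0,0,.0824]), 'dir',Rn.apply([0,0,-1]))
for n in('scene','top'):
    c=camera(n);np.savez(n+'2.npz',**c);save(c,n+'2.png')
E
```

```text
10.3 [-0.858  0.594  1.051  0.705  1.854  0.207] [ 0.5412 -0.3128  0.3066] [-2.616 -0.611  0.414] 0.025970211026839475
turn units [-0.01  0.03  0.04] after-turn shift units [-3.29  2.41  4.29] world [ 0.0028  0.0038 -0.1776]
expected tail [ 0.52158529 -0.36392933  0.36153393] lens [ 0.56201535 -0.25847915  0.2481952 ] dir [-0.2526879  -0.65906362  0.70836712]
```

View pics/scene2.png

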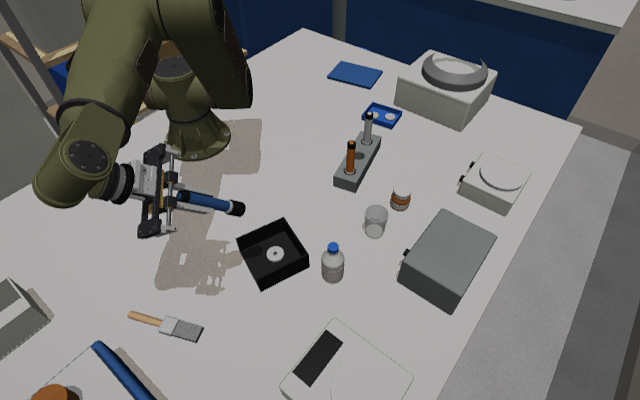

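View pics/top2.png

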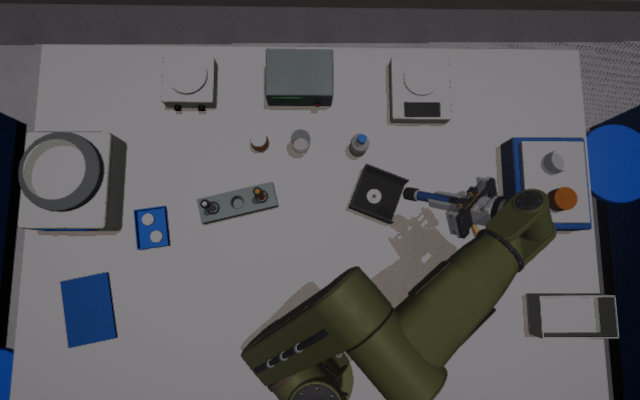

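The scene view shows the torch held slanted, lens head at (238,208), pointing at the disc (275,254). In the top view the head is at (408,193) and the body runs to (455,200). The rack's blue socket is empty and nothing else has moved. I'll check the true torch axis against the expected one.

```bash
cat > ax.py <<'E'
from kin import *
import sys
def meas(files):
    o=get_obs();Rn=R.from_euler('xyz',o['eef_rot']);x=np.array(o['ee_pos'])
    L=x+Rn.apply([0,0,.0824]);a=Rn.apply([0,0,-1]);allp=[]
    for f in files:
        c=dict(np.load(f));W=cloud(c).reshape(-1,3);hsv=cv2.cvtColor(c['pixels'],cv2.COLOR_RGB2HSV).reshape(-1,3).astype(int)
        d=W-L;t=d@a;r=np.linalg.norm(d-np.outer(t,a),axis=1)
        k=(hsv[:,0]>100)&(hsv[:,0]<125)&(hsv[:,1]>120)&(r<.03)&(t>.0)&(t<.16);q=W[k]
        def fit(q,p0=(0,0,0,0)):
            def g(v):
                l=L+Rn.apply([v[0],v[1],0]);b=a+Rn.apply([v[2],v[3],0]);b/=np.linalg.norm(b)
                e=q-l;return np.linalg.norm(np.cross(e,b),axis=1)-.013
            s=least_squares(g,p0,loss='soft_l1',f_scale=.001);v=s.x
            b=a+Rn.apply([v[2],v[3],0]);b/=np.linalg.norm(b);l=L+Rn.apply([v[0],v[1],0]);return v,l,b,np.median(abs(s.fun))
        v,l,b,e=fit(q);print(f,k.sum(),'t range of blue',np.percentile(t[k],[1,99]).round(4),'offs at lens (tool xy), tilt',v.round(4),'resid',e.round(5));allp.append(q)
        kk=(r<.022)&(t>-.03)&(t<.05)&(~np.isnan(t));print('  head front t',np.percentile(t[kk],[1,3]).round(4),kk.sum())
        # where axis meets the disc-top height
        s=(.014-l[2])/b[2];print('  lens',l.round(4),'dir',b.round(4),'hits z=.014 at',(l+s*b).round(4),'miss of D if lowered vertical: n/a')
if __name__=='__main__': meas(sys.argv[1:])
E
python3 ax.py scene2.npz top2.npz
```

```text
scene2.npz 431 t range of blue [0.0449 0.1434] offs at lens (tool xy), tilt [ 0.0014  0.0029 -0.0001 -0.0119] resid 0.00063
  head front t [0.0024 0.0035] 276
  lens [ 0.5652 -0.26    0.2481] dir [-0.2604 -0.6507  0.7132] hits z=.014 at [ 0.6506 -0.0464  0.014 ] miss of D if lowered vertical: n/a
top2.npz 198 t range of blue [0.0456 0.1428] offs at lens (tool xy), tilt [ 0.001   0.004  -0.0068 -0.0262] resid 0.00118
  head front t [0.0025 0.0038] 193
  lens [ 0.5656 -0.2609  0.2475] dir [-0.2741 -0.6431  0.7151] hits z=.014 at [ 0.6551 -0.0509  0.014 ] miss of D if lowered vertical: n/a
```

```bash
python3 -c "
from kin import *
o=get_obs();Rn=R.from_euler('xyz',o['eef_rot']);print(Rn.inv().apply([0,.006,-.177])/.03/10)"
```

```text
[-0.3321701   0.22860779  0.43116296]
```

>>> send_rows --motion '[[[-0.33,0.23,0.43],[0,0,0],-1],[[-0.33,0.23,0.43],[0,0,0],-1],[[-0.33,0.23,0.43],[0,0,0],-1],[[-0.33,0.23,0.43],[0,0,0],-1],[[-0.33,0.23,0.43],[0,0,0],-1],[[-0.33,0.23,0.43],[0,0,0],-1],[[-0.33,0.23,0.43],[0,0,0],-1],[[-0.33,0.23,0.43],[0,0,0],-1],[[-0.33,0.23,0.43],[0,0,0],-1],[[-0.33,0.23,0.43],[0,0,0],-1],[[0,0,0],[0,0,0],-1],[[0,0,0],[0,0,0],-1]]'

```text
time_s: 11.6
ee_pos: [0.5418, -0.3074, 0.13]
eef_rot: [-2.614, -0.612, 0.409]
force: [0.2, -0.9, -1.6]
grip_width: 0.0257
grip_force: 40.0
```

```bash
python3 - <<'E'
from kin import *
o=get_obs();print(o['time_s'],np.round(o['joint_vel'],3),o['ee_pos'])
for n in('scene','top'):
    c=camera(n);np.savez(n+'3.npz',**c)
    W=cloud(c);p=c['pixels'].astype(int).sum(-1);k=(np.linalg.norm(W[...,:2]-D[:2],axis=-1)<.035)&(p>200)&(abs(W[...,2]-.014)<.004);print(n,'disc',k.sum(),((W[k].min(0)+W[k].max(0))/2).round(4))
    if n=='scene': cv2.imwrite('pics/s3.png',cv2.resize(c['pixels'][120:320,80:360,::-1],None,fx=2.5,fy=2.5))
E
python3 ax.py scene3.npz top3.npz
```

```text
11.6 [-0.002 -0.022 -0.015  0.002  0.003  0.003] [ 0.54177421 -0.3074337   0.13002664]
scene disc 203 [ 0.5873 -0.2031  0.0138]
top disc 128 [ 0.5862 -0.2034  0.014 ]
scene3.npz 306 t range of blue [0.0449 0.143 ] offs at lens (tool xy), tilt [ 0.0005  0.0024  0.0059 -0.003 ] resid 0.00072
  head front t [0.0025 0.0031] 203
  lens [ 0.5648 -0.2549  0.0719] dir [-0.2527 -0.6548  0.7123] hits z=.014 at [ 0.5854 -0.2017  0.014 ] miss of D if lowered vertical: n/a
top3.npz 144 t range of blue [0.0464 0.1443] offs at lens (tool xy), tilt [ 0.0002  0.0035  0.0042 -0.0203] resid 0.00162
  head front t [0.0009 0.0037] 144
  lens [ 0.5653 -0.2557  0.0713] dir [-0.2645 -0.6435  0.7183] hits z=.014 at [ 0.5864 -0.2044  0.014 ] miss of D if lowered vertical: n/a
```

View pics/s3.png

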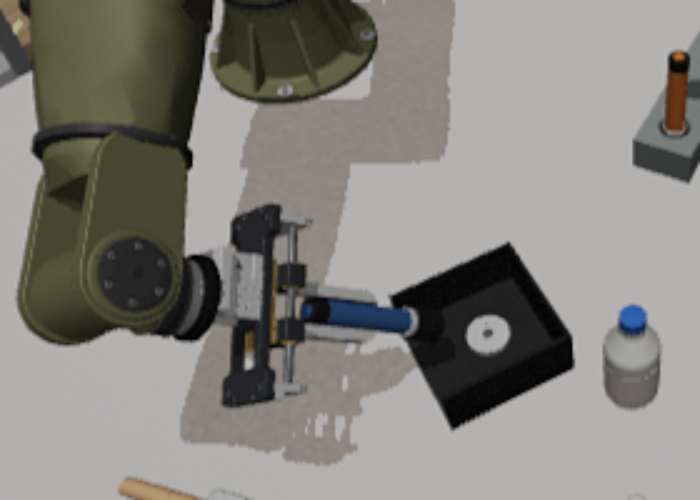

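The cropped view shows the torch, head at (430,322), slanting in through the open front at the disc (488,333), clear of the walls. Both views put the axis within about 2.5 mm of the disc's middle, at about 44° lean with the lens about 80 mm away. I'll let it settle and hand in.

>>> send_rows --motion '[[[0,0,0],[0,0,0],-1],[[0,0,0],[0,0,0],-1],[[0,0,0],[0,0,0],-1],[[0,0,0],[0,0,0],-1],[[0,0,0],[0,0,0],-1]]'

```text
time_s: 12.2
ee_pos: [0.5417, -0.3074, 0.1301]
eef_rot: [-2.614, -0.612, 0.41]
force: [1.4, -0.2, -2.1]
grip_width: 0.026
grip_force: 40.0
```

```bash
python3 -c "
from station import *
print(get_obs()['joint_vel']);print(hand_in())"
```

```text
[ 0.00034444  0.00107417 -0.00101663 -0.00060126 -0.00079794 -0.00079767]
the job is handed in; nothing more can be done
None
```

I handed the job in at about 12 s with the blue torch held still at about 44° through the screen's open front, aimed within about 3 mm of the disc's middle with the lens about 80 mm away; hand-in gave no verdict.

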